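# Clamp a glass panel on the drawdown bed

### The job

A glass panel for a film drawdown lies part-way out on the aluminium bed. Push it gently along the bed with the fingertips until its end is fully home against the steel end stop, then push the handle of the toggle clamp over and down, past its dead point, until it snaps flat and locks with the foot pressing on the glass. Only push: do not grasp, lift or tip the panel, and leave everything else on the bench where it is.

Things in the scene. Friction and masses are not known exactly. Their poses are not given: they have to be found in the camera images.
- bed: Drawdown bed, fixed on the bench: aluminium plate with its top 30 mm above the bench. Origin on the bench, mid-width; y runs along the bed to the head end with the clamp, z up. Plate: x -70 to 70, y -120 to 160 mm. Two steel side rails 4 mm high, inner faces at x = +-51.5, guide the panel. The clamp stands behind the end stop in the plane x = 0, its base y 72 to 146, up to 60 mm above the bench.
- stop (a point): Foot of the steel end stop's face towards the panel, mid-width, on the bed's top (y = 50 mm of the bed). Axes as the bed's. The stop is a bar across the bed, 120 mm wide, 10 mm thick, 9 mm high.
- panel_center (a point): Middle of the loose glass panel to be clamped: clear, slightly green, blank paper label in a corner of its foot end; 100 mm (x) by 200 mm (y) by 6 mm, about 0.3 kg. Axes nearly the bed's. It lies on the bed between the rails, underside 30 mm above the bench, slides with about 1 to 4 N, and starts 18 to 45 mm short of the stop.
- panel_head (a point): Middle of the panel's end face towards the stop, half-way up its thickness. Fully home it touches the stop: y = 50 mm of the bed.
- panel_foot (a point): Middle of the panel's free end face, half-way up its thickness, 200 mm from the head: the face to push, towards +y of the bed. Even when home it stands 30 mm out past the bed's foot end, with nothing below it down to the bench (30 mm under the panel).
- panel: The same glass panel as a body; origin in the middle of its underside, axes as panel_center.
- clamp_handle (a joint): Clamp handle's angle relative to the clamp's short links, rad: 2.2 to 2.76 at the start (open), falling as the handle is pushed over; 0 is the hard locked stop. The foot meets the glass at about 0.95; from there the handle pushes back, up to 5 to 8 N at its grip, until the dead point near 0.3 (handle almost level); past that it snaps to 0 by itself. Let go earlier, it springs back to about 0.95.
- clamp_arm (a joint): Clamp arm's angle above level, rad: 0.9 to 1.25 at the start, about 0.05 when locked on the glass; the handle drives it through the linkage. Its pivot is 48 mm above the bench at y = 88 mm of the bed. The arm, 68 mm long and 17 mm wide, closes towards the bed's -y, over the stop onto the glass.
- handle_end (a point): Middle of the end face of the clamp handle. y points out along the handle, z out of its upper face: push on that face, against z. The grey grip is the last 84 mm, 26 mm wide, 16 mm thick (upper face at z = 8 mm); the end is 132 mm from handle_root. Open, the handle stands 50 to 70 degrees above level, leaning to the bed's +y, end 0.16 to 0.20 m above the bench, forming a V with the raised arm.
- handle_root (a point): Upper pin joining handle and clamp arm; it moves with both. Axes as handle_end. Locked, it is 76 mm above the bench at y = 84 mm of the bed and the handle lies level towards +y, its upper face 88 mm above the bench. Light friction (about 1 N at the grip) holds the handle open; once half closed it may sink by itself until the foot meets the glass.
- clamp_foot: Sprung black neoprene foot, 18 mm across, under the end of the clamp arm; origin in the middle of its underside. Locked, it presses on the glass with about 25 N, 19 mm from the stop.
- spatula: Spatula lying beyond the bed near the clamp; leave alone.
- applicator: Stainless film applicator bar, 40 x 122 x 24 mm, lying on the bench beside the bed on the robot's side; leave alone. Origin under its centre.
- jar: Sample jar, 52 mm across and 58 mm high, standing beyond the bed; leave alone. Origin under its centre.
- beaker: Glass beaker, 60 mm across and 75 mm high, standing beyond the bed; leave alone. Origin under its centre.
- marker: White marker pen with black cap, 137 x 16 x 16 mm, lying on the robot's side of the bed near the clamp; leave alone. Origin under it.
Mind the look-alikes: they are no part of the job. Leave any black or brown look-alike of the panel alone.

How it is judged:
By the outcome, as a careful person would: the job done as asked, in the order asked, and still so for the second after the job is handed in, with the robot touching nothing.
It also fails if it takes over 51 s, if anything falls off the work surface, if the arm or the gripper's body presses on something with over 40 N, if the wrist force passes 120 N, or if a joint passes its speed limit or range.

### The arm

A 6-joint arm with a two-finger parallel gripper is mounted at the origin on the work surface. World frame = base frame: x ahead of the robot, y to its left, z up, the work surface at z = 0. Lengths are in m, angles in rad, forces in N, time in s.
With the tool pointing down it reaches from about 0.375 to 0.975 m from the base axis. Payload 3.8 kg.
Tool frame: the origin (TCP) lies midway between the tips of the shut fingers; the grasp point (between the pads) lies 19 mm behind it (arm.tcp_to_grasp is the distance from the TCP to the grasp point, in m); z points along the fingers, y is the direction in which the jaws open and shut (so a half turn about z gives the same grasp; the last joint's range is limited). The gripper opens to 88 mm and grips with 3 to 60 N. Pads are 18 mm wide; open, the fingers measure 123 mm over their backs; the gripper's body (75 mm by 187 mm) begins 45 mm behind the grasp point.
Start: joints at [-1.266, 0.264, 1.604, -0, 1.274, -0.037], TCP at [0.226, -0.636, 0.239] pointing down, gripper open.
Joint ranges: [-2.63, 2.63], [-0.94, 2.18], [0.31, 2.57], [-1.31, 4.45], [0, 2.66], [-2.55, 2.55]. Speed limits (rad/s): [2.57, 2.57, 3.14, 3.14, 3.14, 3.14].

### API

Orientations are given as a 3x3 rotation matrix whose columns are the frame's x, y, z axes.
In Python, from workcell import arm, get_image, camera_params gives the robot as it stands. The module is installed in compiled form; this text tells all that it offers.
- The arm moves only by the tool servo_tool, never from a script. Its arguments are lists of equal length, an entry for each row: "delta_rot": the turn, a rotation vector about the tool's x, y, z in rad, a list of three; "xyz": the shift along the tool's x, y, z in units of 30 mm (1.0 is 30 mm), a list of three; "grip": the closure, from -1 (fully open) to 1 (shut). A call has 1 to 20 rows; each row shifts and turns the pose as measured when the row begins, along the tool's axes as they then stand; what a row does not reach is not made up. A row lasts 1/8 s, in which the tool goes at most 62.5 mm and 10.7 degrees, less where a joint would pass 70% of its speed; a pose out of reach is approached as far as the arm can. A call is refused whole if a number of a shift passes 1 or a number of a turn 0.188, either way. A call with a gripper value outside its range is refused whole. The fingers move at their own pace and stop on an object; "squeeze" is the grip in N (left out, the last holds). Time passes only in rows, so rows that do not move let the fingers close. It gives the time, the measured TCP pose, the force and the opening at its end, in the units of the state.
- arm.observe(): the state, without advancing time (a new reading comes with each control period).
- get_image(name): name is "scene" or "side" or "wrist"; returns the picture (480x640x3 uint8, red, green, blue); there is no depth.
- camera_params(name): a dict with "fx", "fy", "cx", "cy" (pixels), "pose" (4x4, takes a point from camera to world coordinates). Camera axes: x right, y up, looking along -z (the intrinsics and any distortion apply to the point x, -y, -z); pixel columns grow to the right and rows downward; lengths in m; the calibration is good to about 2 mm. A picture is of the moment at which its call begins: read the wrist's pose just before it. camera_params takes no time and is no camera call; for the wrist camera it gives the pose at the moment of the call.
- arm.close_job(): hands the job in, once; it reports no verdict.
The state is a dict: "t": time; "joint_positions": joint angles; "dq": joint speeds; "tau": joint torques, N m; "tcp_pos": TCP position; "tool_rot": TCP orientation; "contact_force": force on the tool from outside, world axes, zero at the start; "ft_torque": the same for the moment, N m; "width": opening from 0.0 (shut) to 1.0 (fully open).
Only numpy, scipy, OpenCV 4.12 (cv2) and the standard library are available. Lean on these libraries where they do the work, as an engineer would, in place of code of your own. Each camera call takes 0.05 s, during which the arm holds its last target. There are 200 camera calls.

## Working session

There is one attempt and no reset: what is moved stays moved. The work goes in short steps, Python scripts to look and compute and a tool call to move; the robot and the scene stay as the last step left them, time stands still between calls to the robot, and variables do not carry over. Pictures are saved under pics/ and viewed, about 8 in all and at most 12, crops included, and the job is handed in when it is done.

Besides the shell and the picture viewer there is one more tool, called after "Call:" as a command line: name --argument value ..., lists and objects as JSON in quotes. servo_tool: Moves the arm, as the interface text tells. Its arguments: {"type":"object","properties":{"delta_rot":{"type":"array","items":{"type":"array","items":{"type":"number"}}},"xyz":{"type":"array","items":{"type":"array","items":{"type":"number"}}},"grip":{"type":"array","items":{"type":"number"}},"squeeze":{"type":"number"}},"required":["delta_rot","xyz","grip"]}

```bash
mkdir -p pics; cat > h.py <<'E'
import numpy as np, cv2
from workcell import arm, get_image, camera_params
def save(n,f):
    im=get_image(n); cv2.imwrite('pics/'+f,im[:,:,::-1]); return im
def ray(P,u,v):
    T=np.array(P['pose']); d=T[:3,:3]@np.array([(u-P['cx'])/P['fx'],-(v-P['cy'])/P['fy'],-1]); return T[:3,3],d
def onz(n,u,v,z):
    o,d=ray(camera_params(n),u,v); return o+d*(z-o[2])/d[2]
def proj(n,p):
    P=camera_params(n);T=np.array(P['pose']);q=T[:3,:3].T@(np.array(p)-T[:3,3])
    return np.array([P['cx']+P['fx']*q[0]/-q[2],P['cy']+P['fy']*q[1]/q[2]])
def tri(a,b):
    A=np.zeros((3,3));c=np.zeros(3)
    for n,u,v in (a,b):
        o,d=ray(camera_params(n),u,v);d/=np.linalg.norm(d);M=np.eye(3)-np.outer(d,d);A+=M;c+=M@o
    return np.linalg.solve(A,c)
E
python3 - <<'E'
from h import *
for n in('scene','side'):
    save(n,n+'0.png');P=camera_params(n);print({k:(np.round(v,3).tolist()) for k,v in P.items()})
s=arm.observe();print(s['t'],s['tcp_pos'],np.round(s['tool_rot'],2).tolist(),s['width'])
E
```

```text
{'fx': 531.921, 'fy': 531.921, 'cx': 317.806, 'cy': 234.29, 'pose': [[0.494, -0.596, 0.633, 1.13], [0.869, 0.332, -0.366, -0.41], [0.008, 0.731, 0.682, 0.758], [0.0, 0.0, 0.0, 1.0]]}
{'fx': 465.404, 'fy': 465.404, 'cx': 319.456, 'cy': 228.61, 'pose': [[-0.955, 0.206, -0.213, 0.279], [-0.296, -0.669, 0.681, 0.645], [-0.002, 0.714, 0.7, 0.756], [0.0, 0.0, 0.0, 1.0]]}
0.1 [ 0.22605709 -0.63533915  0.23751112] [[0.94, 0.34, -0.0], [0.34, -0.94, 0.0], [0.0, -0.0, -1.0]] 0.9963223982840343
```

View pics/scene0.png

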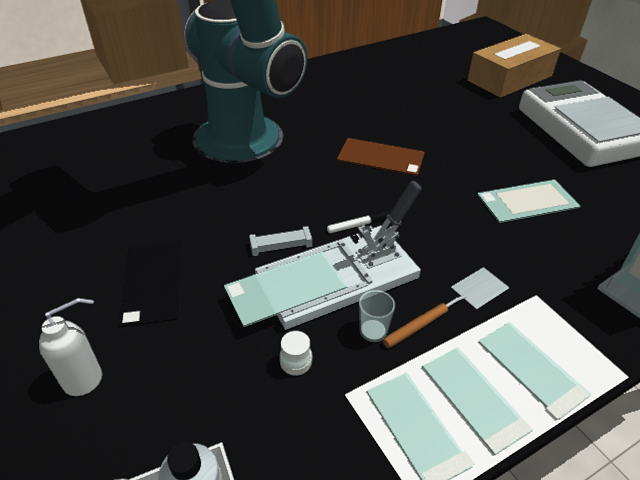

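View pics/side0.png

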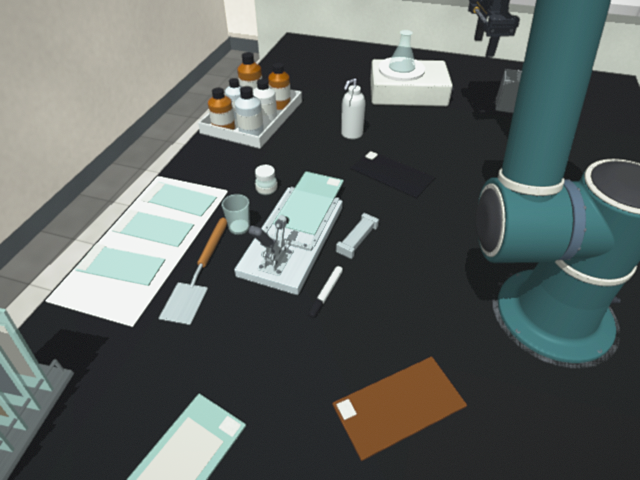

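Scene: panel foot edge around (225,285)-(246,325), clamp handle end near (415,187). Side: panel foot near (305,173)-(342,182), clamp near (275,245). I'll zoom both for corner picks.

```bash
python3 - <<'E'
import cv2,numpy as np
a=cv2.imread('pics/scene0.png')[170:340,215:435]; b=cv2.imread('pics/side0.png')[160:300,225:355]
a=cv2.resize(a,None,fx=3.6,fy=3.6,interpolation=2); cv2.imwrite('pics/c1.png',a)
b=cv2.resize(b,None,fx=4.2,fy=4.2,interpolation=2); cv2.imwrite('pics/c2.png',b); print(a.shape,b.shape)
E
```

```text
(612, 792, 3) (588, 546, 3)
```

View pics/c1.png

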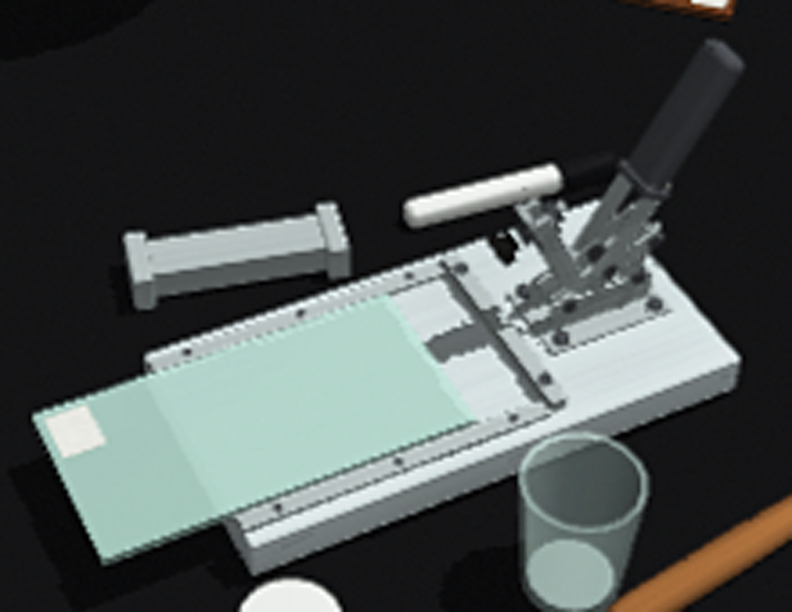

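View pics/c2.png

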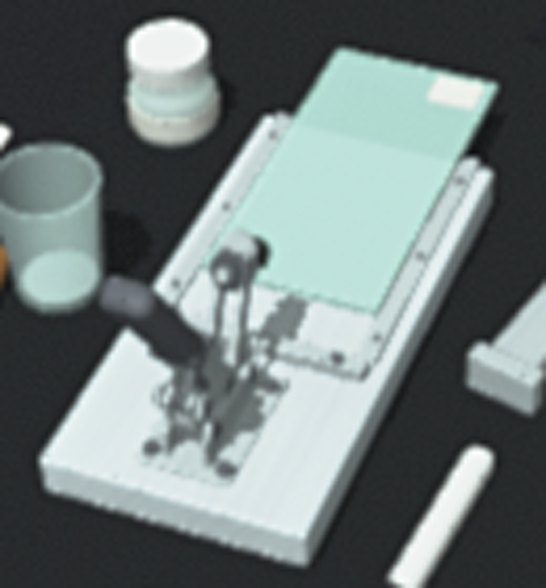

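```bash
python3 - <<'E'
from h import *
S=lambda u,v:('scene',215+u/3.6,170+v/3.6); D=lambda u,v:('side',225+u/4.2,160+v/4.2)
q={'FL':(S(33,413),D(498,85)),'FR':(S(105,558),D(342,48)),'HL':(S(388,297),D(375,312)),'HR':(S(478,420),D(213,250))}
pt={}
for k,(a,b) in q.items():
    p=onz(*a,.036);r=onz(*b,.036);pt[k]=(p+r)/2;print(k,p.round(4),r.round(4),tri(a,b).round(4))
for k,a in {'bedHR':S(740,362),'bedFR':S(247,545),'sbedHR':D(42,462),'sbedHL':D(303,540),'sbedFR':D(275,113)}.items(): print(k,onz(*a,.030).round(4))
for k,a in {'stopL':S(445,265),'stopR':S(560,403),'sstopL':D(362,372)}.items(): print(k,onz(*a,.039).round(4))
print('handle',tri(S(725,55),D(120,295)).round(4))
f=(pt['FL']+pt['FR'])/2;h=(pt['HL']+pt['HR'])/2;print(f,h,np.linalg.norm(h-f),np.degrees(np.arctan2(*(h-f)[1::-1])))
E
```

```text
FL [ 0.4932 -0.236   0.036 ] [ 0.4911 -0.2368  0.036 ] [ 0.4918 -0.2363  0.0356]
FR [ 0.5935 -0.2411  0.036 ] [ 0.5901 -0.2436  0.036 ] [ 0.5913 -0.242   0.0357]
HL [ 0.5086 -0.0396  0.036 ] [ 0.5031 -0.036   0.036 ] [ 0.5047 -0.0383  0.0326]
HR [ 0.6059 -0.0438  0.036 ] [ 0.6005 -0.0552  0.036 ] [ 0.6028 -0.0478  0.0388]
bedHR [0.6342 0.0996 0.03  ]
bedFR [ 0.6148 -0.178   0.03  ]
sbedHR [0.6286 0.1041 0.03  ]
sbedHL [0.4914 0.1119 0.03  ]
sbedFR [ 0.6106 -0.1807  0.03  ]
stopL [ 0.5051 -0.002   0.039 ]
stopR [ 0.6186 -0.0033  0.039 ]
sstopL [0.4955 0.0092 0.039 ]
handle [0.5648 0.1187 0.1769]
[ 0.54195792 -0.23940958  0.036     ] [ 0.55453895 -0.04366604  0.036     ] 0.19614743374183605 86.32248500750725
```

Call:
servo_tool --delta_rot '[[0,0,-0.165],[0,0,-0.165],[0,0,-0.165],[0,0,-0.165],[0,0,-0.165],[0,0,-0.165],[0,0,-0.165]]' --xyz '[[0,0,0],[0,0,0],[0,0,0],[0,0,0],[0,0,0],[0,0,0],[0,0,0]]' --grip '[0,0,0,0,0,0,0]'

```text
t: 0.98
tcp_pos: [0.2252, -0.6324, 0.2319]
tool_rot: [[0.036, 0.999, -0.003], [0.999, -0.036, 0.011], [0.011, -0.004, -1.0]]
contact_force: [-0.5, -0.5, -0.1]
width: 0.499
```

```bash
python3 - <<'E'
from h import *
for k,a in {'bottle':('scene',80,385),'flaskbox':('side',412,100),'dark':('side',508,108),'jar':('scene',296,365),'jars':('side',265,190),'beaker':('scene',374,333),'bk':('side',238,228)}.items(): print(k,onz(*a,0).round(3))
s=arm.observe();print(s['t'],s['tcp_pos'],np.round(s['tool_rot'],3).tolist(),s['width'],s['contact_force'])
E
```

```text
bottle [ 0.548 -0.509  0.   ]
flaskbox [ 0.399 -0.745  0.   ]
dark [ 0.102 -0.784  0.   ]
jar [ 0.684 -0.191  0.   ]
jars [ 0.682 -0.184  0.   ]
beaker [ 0.693 -0.042  0.   ]
bk [ 0.69  -0.037  0.   ]
0.975 [ 0.22515135 -0.63244588  0.23188867] [[0.036, 0.999, -0.003], [0.999, -0.036, 0.011], [0.011, -0.004, -1.0]] 0.49921801392683063 [-0.5304099  -0.47048526 -0.10837847]
```

Call:
servo_tool --delta_rot '[[0,0,0.03],[0,0,0],[0,0,0],[0,0,0],[0,0,0],[0,0,0],[0,0,0],[0,0,0],[0,0,0],[0,0,0],[0,0,0],[0,0,0],[0,0,0],[0,0,0]]' --xyz '[[1,0.4,0],[1,0.4,0],[1,0.5,0],[1,0.5,0],[1,0.6,0],[1,0.6,0],[1,0.7,0],[1,0.8,0.1],[1,0.9,0.2],[1,0.9,0.3],[1,0.9,0.5],[0.8,0.9,0.7],[0,0.9,0.9],[0,0.6,0.8]]' --grip '[0,0,0,0,0,0,0,0,0,0,0,0,0,0]'

```text
t: 2.72
tcp_pos: [0.5412, -0.2829, 0.1227]
tool_rot: [[0.068, 0.998, -0.005], [0.998, -0.068, 0.017], [0.016, -0.006, -1.0]]
contact_force: [-0.8, -0.8, -0.2]
width: 0.499
```

```bash
python3 - <<'E'
from h import *
s=arm.observe();print(s['t'],s['tcp_pos'],s['contact_force'])
print(proj('wrist',[.5415,-.239,.036]),proj('wrist',[.4918,-.236,.036]),proj('wrist',[.5918,-.242,.036]))
save('wrist','w1.png')
E
```

```text
2.725 [ 0.5411928  -0.28286546  0.12267309] [-0.83193654 -0.84008657 -0.23449085]
[315.41922901 184.39992498] [242.1510519  184.95591654] [389.82750667 183.78168799]
```

View pics/w1.png

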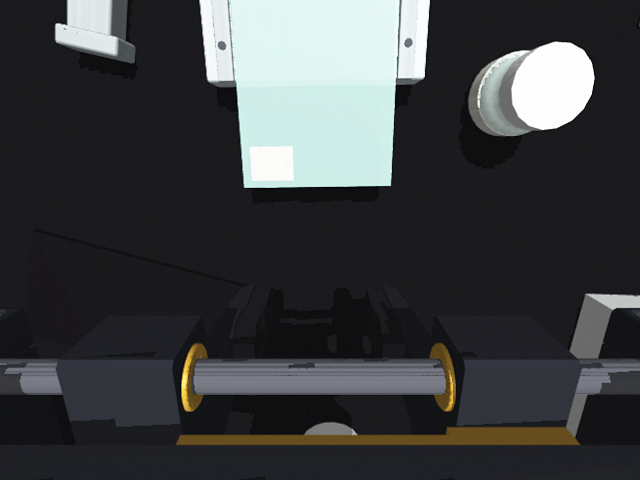

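Wrist view: foot edge at row 186, columns 243–391, agreeing with the measured position (184, 242–390). Descend in front of it.

Call:
servo_tool --delta_rot '[[-0.005,-0.016,0],[0,0,0],[0,0,0],[0,0,0],[0,0,0]]' --xyz '[[0,0,0.9],[0,0,0.9],[0,0,0.9],[0,0,0.6],[0,0,0]]' --grip '[0,0,0,0,0]'

```text
t: 3.4
tcp_pos: [0.5388, -0.2804, 0.0161]
tool_rot: [[0.067, 0.998, -0.008], [0.998, -0.067, 0.004], [0.004, -0.008, -1.0]]
contact_force: [-0.3, 1.3, 0.4]
width: 0.5
```

Call:
servo_tool --delta_rot '[[0,0,0],[0,0,0],[0,0,0],[0,0,0],[0,0,0],[0,0,0],[0,0,0],[0,0,0]]' --xyz '[[0.3,0,0],[0.3,0,0],[0.15,0,0],[0.12,0,0],[0.12,0,0],[0.12,0,0],[0.12,0,0],[0.12,0,0]]' --grip '[0,0,0,0,0,0,0,0]'

```text
t: 4.4
tcp_pos: [0.5443, -0.2396, 0.0205]
tool_rot: [[0.066, 0.998, -0.002], [0.998, -0.066, -0.0], [-0.001, -0.002, -1.0]]
contact_force: [-1.3, -2.5, -0.3]
width: 0.502
```

Call:
servo_tool --delta_rot '[[0,0,0],[0,0,0],[0,0,0],[0,0,0],[0,0,0],[0,0,0],[0,0,0]]' --xyz '[[0.1,0,0.03],[0.1,0,0.03],[0.1,0,0.03],[0.1,0,0.03],[0.1,0,0.03],[0.1,0,0],[0.1,0,0]]' --grip '[0,0,0,0,0,0,0]'

```text
t: 5.28
tcp_pos: [0.5472, -0.2192, 0.0175]
tool_rot: [[0.066, 0.998, 0.001], [0.998, -0.066, -0.004], [-0.004, 0.001, -1.0]]
contact_force: [-0.0, -4.3, 3.2]
width: 0.496
```

```bash
python3 - <<'E'
from h import *
s=arm.observe();print(s['t'],s['tcp_pos'],s['contact_force'])
a=save('scene','s2.png');b=save('side','d2.png')
c=np.hstack([cv2.resize(a[215:335,215:395],(800,533),interpolation=2)])[:,:,::-1]
cv2.imwrite('pics/c3.png',c)
E
```

```text
5.275 [ 0.54716835 -0.21924438  0.01745493] [-0.03044472 -4.26311749  3.23652265]
```

View pics/c3.png

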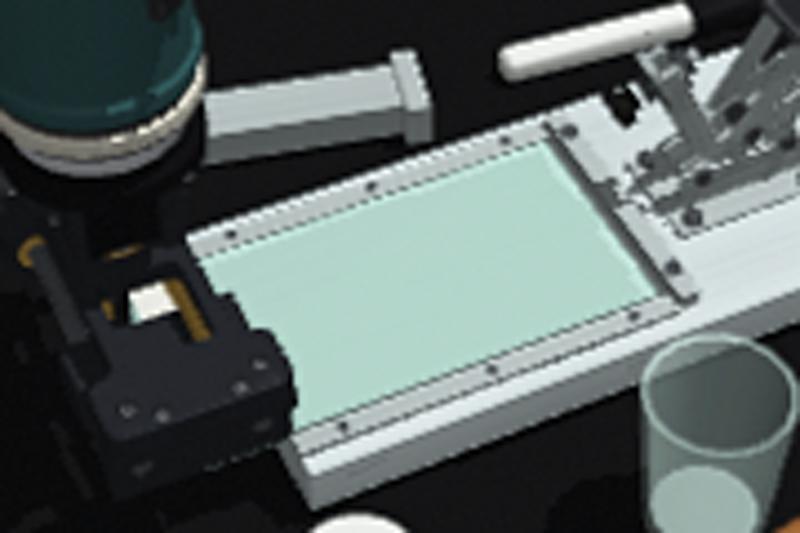

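Gap to the stop is only a narrow light strip now (about 4–6 mm). Continue slowly.

Call:
servo_tool --delta_rot '[[0,0,0],[0,0,0],[0,0,0]]' --xyz '[[0.07,0,0],[0.07,0,0],[0.07,0,0]]' --grip '[0,0,0]'

```text
t: 5.75
tcp_pos: [0.5476, -0.2134, 0.0174]
tool_rot: [[0.064, 0.998, 0.001], [0.998, -0.064, -0.005], [-0.005, 0.001, -1.0]]
contact_force: [-1.9, -10.5, 0.1]
width: 0.5
```

Call:
servo_tool --delta_rot '[[0,0,0],[0,0,0]]' --xyz '[[0.06,0,0],[0.06,0,0]]' --grip '[0,0]'

```text
t: 6.0
tcp_pos: [0.5478, -0.2134, 0.0175]
tool_rot: [[0.061, 0.998, 0.002], [0.998, -0.061, -0.012], [-0.012, 0.002, -1.0]]
contact_force: [-2.1, -10.8, 0.3]
width: 0.498
```

Call:
servo_tool --delta_rot '[[0,0,0],[0,0,0]]' --xyz '[[0.1,0,0],[0.1,0,0]]' --grip '[0,0]'

```text
t: 6.25
tcp_pos: [0.548, -0.2135, 0.0176]
tool_rot: [[0.057, 0.998, 0.003], [0.998, -0.057, -0.022], [-0.022, 0.004, -1.0]]
contact_force: [-2.5, -15.0, 0.3]
width: 0.497
```

Call:
servo_tool --delta_rot '[[0,0,0],[0,0,0],[0,0,0],[0,0,0],[0,0,0],[0,0,0],[0,0,0],[0,0,0],[0,0,0]]' --xyz '[[-0.4,0,0],[-0.8,0,0],[-0.6,0,-0.5],[0,0,-1],[0,0,-1],[0,0,-1],[0,0,-1],[0,0,-1],[0,0,-1]]' --grip '[0,0,0,1,1,1,1,1,1]'

```text
t: 7.38
tcp_pos: [0.5415, -0.262, 0.2188]
tool_rot: [[0.062, 0.998, -0.004], [0.998, -0.062, -0.008], [-0.008, -0.004, -1.0]]
contact_force: [0.5, -0.5, 0.7]
width: 0.002
```

```bash
python3 - <<'E'
from h import *
s=arm.observe();print(s['t'],s['tcp_pos'],np.round(s['tool_rot'],3).tolist(),s['contact_force'],s['width'])
a=save('scene','s3.png')
cv2.imwrite('pics/c4.png',cv2.resize(a[165:335,215:435],None,fx=3.6,fy=3.5,interpolation=2)[:,:,::-1])
E
```

```text
7.375 [ 0.54148361 -0.26202948  0.21881518] [[0.062, 0.998, -0.004], [0.998, -0.062, -0.008], [-0.008, -0.004, -1.0]] [ 0.48801537 -0.45347023  0.746487  ] 0.0023538779495290278
```

View pics/c4.png

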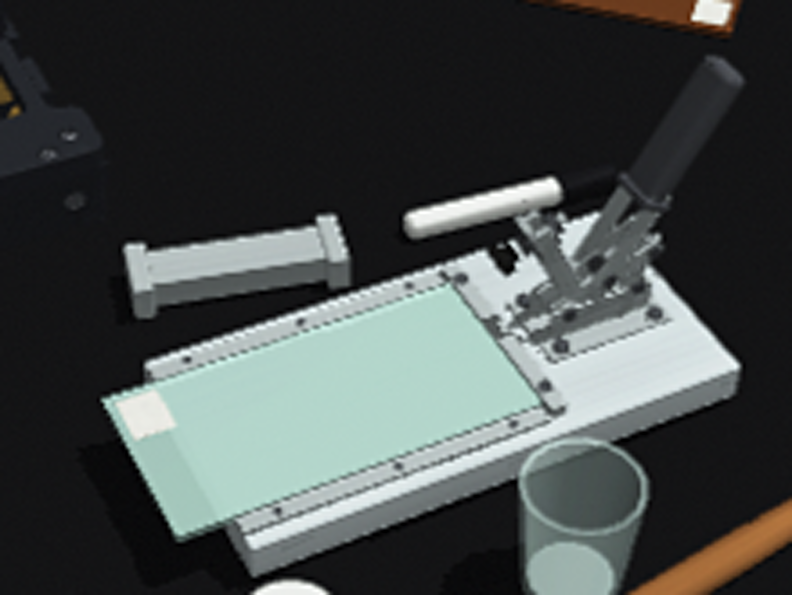

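Panel end now lies flush and parallel along the stop (crop (445,285)–(545,405)). Next go between arm and handle.

Call:
servo_tool --delta_rot '[[0,0,0.004],[0,0,0],[0,0,0],[0,0,0],[0,0,0],[0,0,0],[0,0,0],[0,0,0],[0,0,0],[0,0,0],[0,0,0],[0,0,0]]' --xyz '[[0.9,-0.1,0],[1,0,0],[1,0,0],[1,0,0],[1,0,0],[1,0,0],[1,0,0],[1,0,0],[1,0,0],[1,0,0],[0.8,0,0],[0,0,0]]' --grip '[1,1,1,1,1,1,1,1,1,1,1,1]'

```text
t: 8.93
tcp_pos: [0.5626, 0.069, 0.2281]
tool_rot: [[0.07, 0.997, 0.009], [0.998, -0.07, -0.003], [-0.002, 0.009, -1.0]]
contact_force: [-0.4, 0.7, 0.3]
width: 0.006
```

```bash
cat >> h.py <<'E'
def loc():
    s=arm.observe();p=s['tcp_pos']-np.array([.551,-.053,0]);ex=np.array([.998,-.066,0]);ey=np.array([.066,.998,0])
    print(s['t'],'bed xyz',np.round([p@ex,p@ey,p[2]],4),'z axis',np.round(s['tool_rot'][:,2],3),'F',np.round(s['contact_force'],1))
E
python3 - <<'E'
from h import *
loc()
E
```

```text
8.925 bed xyz [0.0036 0.1225 0.2281] z axis [ 0.009 -0.003 -1.   ] F [-0.4  0.7  0.3]
```

Call:
servo_tool --delta_rot '[[0,0,0],[0,0,0],[0,0,0],[0,0,0]]' --xyz '[[-0.2,-0.1,0.6],[-0.1,0,0.9],[0,0,0.8],[0,0,0.1]]' --grip '[1,1,1,1]'

```text
t: 9.43
tcp_pos: [0.5574, 0.0556, 0.1515]
tool_rot: [[0.073, 0.997, 0.007], [0.997, -0.073, -0.003], [-0.003, 0.007, -1.0]]
contact_force: [0.5, -0.2, 0.2]
width: 0.006
```

```bash
python3 - <<'E'
from h import *
loc()
a=save('scene','s4.png');b=save('side','d4.png')
A=cv2.resize(a[140:300,290:450],(400,400));B=cv2.resize(b[180:300,225:345],(400,400))
cv2.imwrite('pics/c5.png',np.hstack([A,B])[:,:,::-1])
E
```

```text
9.425 bed xyz [-0.0008  0.1088  0.1515] z axis [ 0.007 -0.003 -1.   ] F [ 0.5 -0.2  0.2]
```

View pics/c5.png

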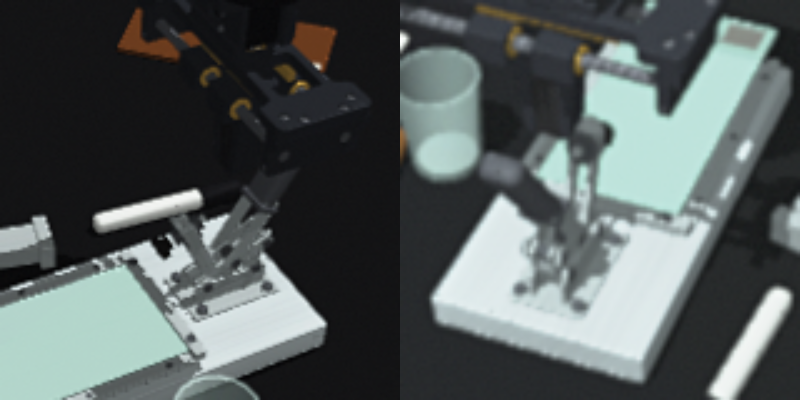

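Left crop: shut fingers are between the raised arm and the handle; both undisturbed. Start the push.

Call:
servo_tool --delta_rot '[[0,0,0],[0,0,0],[0,0,0],[0,0,0]]' --xyz '[[0.5,0.05,0],[0.4,0,0],[0.25,0,0],[0.2,0,0]]' --grip '[1,1,1,1]'

```text
t: 10.02
tcp_pos: [0.5658, 0.0988, 0.1568]
tool_rot: [[0.073, 0.997, 0.016], [0.997, -0.073, -0.003], [-0.002, 0.016, -1.0]]
contact_force: [-0.4, -0.6, -0.3]
width: 0.004
```

Call:
servo_tool --delta_rot '[[0,0,0],[0,0,0],[0,0,0],[0,0,0],[0,0,0]]' --xyz '[[0.2,0,0.15],[0.2,0,0.15],[0.2,0,0.15],[0.15,0,0.15],[0.15,0,0.15]]' --grip '[1,1,1,1,1]'

```text
t: 10.65
tcp_pos: [0.5684, 0.1274, 0.133]
tool_rot: [[0.072, 0.997, 0.016], [0.997, -0.072, -0.004], [-0.002, 0.016, -1.0]]
contact_force: [-0.1, -2.0, 1.0]
width: 0.001
```

```bash
python3 - <<'E'
from h import *
loc()
a=save('scene','s5.png');b=save('side','d5.png')
A=cv2.resize(a[140:300,290:450],(400,400));B=cv2.resize(b[180:300,225:345],(400,400))
cv2.imwrite('pics/c6.png',np.hstack([A,B])[:,:,::-1])
E
```

```text
10.65 bed xyz [0.0054 0.1812 0.133 ] z axis [ 0.016 -0.004 -1.   ] F [-0.1 -2.   1. ]
```

View pics/c6.png

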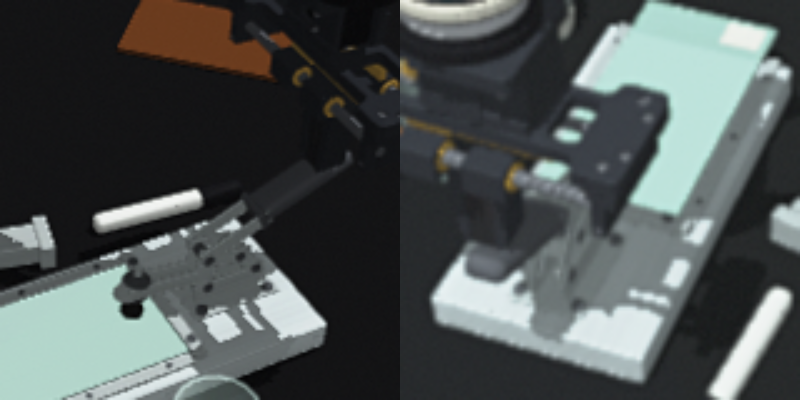

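Handle is half over, arm near the glass, panel still at stop. Now push downward.

Call:
servo_tool --delta_rot '[[0,0,0],[0,0,0],[0,0,0],[0,0,0],[0,0,0],[0,0,0]]' --xyz '[[0,-0.05,0.2],[0,-0.05,0.2],[0,0,0.2],[0,0,0.2],[0,0,0.2],[0,0,0.2]]' --grip '[1,1,1,1,1,1]'

```text
t: 11.5
tcp_pos: [0.5698, 0.1311, 0.1006]
tool_rot: [[0.074, 0.997, 0.026], [0.997, -0.074, 0.004], [0.006, 0.025, -1.0]]
contact_force: [0.5, -0.7, -0.1]
width: 0.002
```

```bash
python3 - <<'E'
from h import *
loc()
E
```

```text
11.5 bed xyz [0.0066 0.1849 0.1006] z axis [ 0.026  0.004 -1.   ] F [ 0.5 -0.7 -0.1]
```

Call:
servo_tool --delta_rot '[[0,0,0],[0,0,0],[0,0,0],[0,0,0]]' --xyz '[[0,-0.05,0.15],[0,-0.05,0.15],[0,0,0.12],[0,0,0.12]]' --grip '[1,1,1,1]'

```text
t: 12.0
tcp_pos: [0.5669, 0.1311, 0.0848]
tool_rot: [[0.075, 0.997, 0.025], [0.997, -0.075, 0.003], [0.005, 0.024, -1.0]]
contact_force: [-8.6, -1.8, 24.1]
width: 0.009
```

```bash
python3 - <<'E'
from h import *
loc()
a=save('scene','s6.png');b=save('side','d6.png')
A=cv2.resize(a[140:300,290:450],(400,400));B=cv2.resize(b[180:300,225:345],(400,400))
cv2.imwrite('pics/c7.png',np.hstack([A,B])[:,:,::-1])
E
```

```text
12.0 bed xyz [0.0037 0.1847 0.0848] z axis [ 0.025  0.003 -1.   ] F [-8.6 -1.8 24.1]
```

View pics/c7.png

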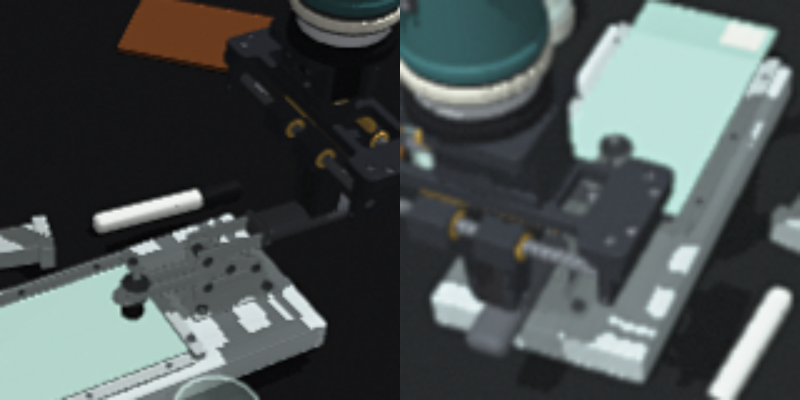

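Handle is level and on its hard stop (24 N). Lift straight off and back away, then check.

Call:
servo_tool --delta_rot '[[0,0,0],[0,0,0],[0,0,0],[0,0,0],[0,0,0],[0,0,0],[0,0,0],[0,0,0]]' --xyz '[[0,0,-0.5],[0,0,-1],[0,0,-1],[0,0,-1],[0,-1,-1],[0,-1,-0.5],[0,-1,0],[0,0,0]]' --grip '[1,1,1,1,1,1,1,1]'

```text
t: 13.1
tcp_pos: [0.4728, 0.1371, 0.2403]
tool_rot: [[0.075, 0.997, 0.03], [0.997, -0.075, 0.004], [0.006, 0.03, -1.0]]
contact_force: [-0.4, 0.5, 0.7]
width: 0.004
```

```bash
python3 - <<'E'
from h import *
loc()
a=save('scene','s7.png');b=save('side','d7.png')
A=cv2.resize(a[170:340,215:435],(480,371));B=cv2.resize(b[160:300,225:345],(318,371))
cv2.imwrite('pics/c8.png',np.hstack([A,B])[:,:,::-1])
E
```

```text
13.1 bed xyz [-0.0906  0.1845  0.2403] z axis [ 0.03   0.004 -1.   ] F [-0.4  0.5  0.7]
```

View pics/c8.png

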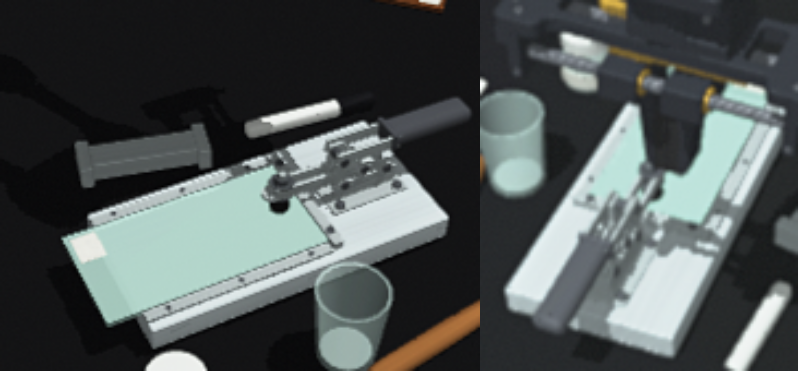

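Arm is clear; the handle stays flat, the foot is on the glass, and the panel is against the stop. One numeric check, then hand in.

```bash
python3 - <<'E'
from h import *
print('handle end',tri(('scene',428,221.5),('side',251,280.8)).round(3),'expect ~',[.551+.066*.216,-.053+.2156,.08])
d=np.abs(cv2.imread('pics/s3.png').astype(int)-cv2.imread('pics/s7.png'))
print('panel foot region change since seated',d[275:325,242:268].mean())
print(arm.close_job())
E
```

```text
handle end [0.568 0.157 0.078] expect ~ [0.5652560000000001, 0.16260000000000002, 0.08]
panel foot region change since seated 0.7325641025641025
the job is handed in; nothing more can be done
None
```

The job is done and handed in, at about 13 s of the 51 s allowed.

- **Panel:** I pushed its foot face with the fingertips until it stopped moving against the end stop. The push force rose to about 15 N with no further travel. The picture taken after I backed off shows the head end flush and parallel with the stop.
- **Clamp:** I pushed the handle over and down with the shut fingers until it lay flat. It bottomed out at about 24 N on the fingertips.
- **Last checks, with the robot clear:**
  - The handle stayed flat. Its end measured 78 mm above the bench, against about 80 mm expected when locked.
  - The foot rests on the glass, and the panel's foot end looks unchanged since it was seated.
  - The applicator, marker, beaker and jar look undisturbed in the pictures.
- **Not measured:** I judged the fit at the stop by sight and force only, and did not measure the foot's pressure on the glass. No check failed or disagreed.

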